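# Put the skimmer away inside the cupboard door

### The job

Put the washed skimmer (the utensil with the round perforated disc) away: first lift the amber jar out of the way of the little cupboard's door and stand it upright inside the shallow metal tray, then swing the door wide open by its handle, about square to the cupboard front. Then lift the skimmer off the drying rail, hang it by its slot on the bar inside the door between the bar's end stops, let go and leave the door wide open. Do not knock over, push about or knock off the other utensils and things, and do not drop the skimmer.

Things in the scene. Friction and masses are not known exactly. Their poses are not given: they have to be found in the camera images.
- cupboard: Metal cupboard, 200 mm deep (x), 250 mm wide (y), 250 mm tall, fixed to the table; origin at the centre of its underside; its front with the door looks along its own -x.
- door (a joint): Opening angle of the white cupboard door, rad: 0 shut, grows as it opens (anticlockwise from above), stop at 1.75; may start ajar. Stiff hinge (0.35 N m friction, no spring or latch): it stays where it is left. Door 244 mm wide, 15 mm thick, from 4 to 246 mm above the table.
- door_hinge (a point): Point on the door's vertical hinge axis, which lies in the plane of the door's front face, 215 mm above the table.
- door_handle (a point): Point on the handle's axis, 215 mm above the table: a vertical round bar, 11 mm diameter, axis 35 mm in front of the door's face, from 120 to 241 mm above the table, 214 mm along the door from the hinge; 8 mm posts join it to the door at 135 and 180 mm height. Frame turns with the door: x from the handle into the door's face, y along the door away from the hinge.
- door_bar (a point): Middle of the top edge of the flat hanging bar inside the door, 215 mm above the table: 8 mm thick (x), 170 mm long (y), 16 mm high, its middle plane 40 mm from the door's inner face. End brackets rise 14 mm above it (end stops). Frame turns with the door: x away from the inner face, y along the door away from the hinge, z up.
- rail: Drying rail: level flat steel bar 300 mm long (its y), 8 mm thick (its x), 16 mm high, top edge 215 mm above the table, on two posts with round feet (radius 35 mm); end stops rise 15 mm above the bar at its ends. Fixed. Origin on the table under its middle. Three utensils hang on it about 85 mm apart, in any order.
- skimmer_slot (a point): Centre of the roof of the skimmer's hanging slot, resting on the rail's top. Slot 18 mm wide (x), open below, between the 12 mm shank (-x side) and a lip 22 mm long, 10 mm thick (+x side). Above the roof: solid grip block 45 mm tall, 14 mm thick (y), x from -21 to +19 mm: take it from above, fingers closing along y. Axes: z up, y along the rail, x towards the lip.
- skimmer_center (a point): Centre of the skimmer, half-way up its 175 mm length, 42.5 mm below the slot's roof. Black plastic handle, steel disc of 64 mm diameter at the bottom, facing x, reaching from 66 to 130 mm below the slot's roof. About 0.16 kg. To unhook: raise it 25 to 40 mm (lip over the bar), then move it 40 mm towards its -x; to hang it, the reverse. Same axes as skimmer_slot.
- turner_slot (a point): 175 mm long utensil with a flat black plastic handle, hanging on the drying rail by the same kind of slot as the skimmer; a turner with a 56 mm wide plain rectangular blade. Point: roof of its slot, axes as for the skimmer. To be left hanging.
- ladle_slot (a point): 175 mm long utensil with a flat black plastic handle, hanging on the drying rail by the same kind of slot as the skimmer; a ladle with a 60 mm round bowl. Point: roof of its slot, axes as for the skimmer. To be left hanging.
- jar_center (a point): Centre, half-way up, of the upright amber glass jar with white lid, 60 mm diameter, 120 mm tall, about 0.4 kg. It starts on the table in front of the cupboard, in the door's swing.
- tray: Shallow square metal tray 150 x 150 x 18 mm, walls 4 mm, floor 4 mm thick, fixed; origin at the centre of its underside.
- oil: Green oil bottle, radius 30 mm, 200 mm tall. Origin at the centre of its underside. Bystander.
- shaker: Steel shaker, radius 24 mm, 90 mm tall. Origin at the centre of its underside. Bystander.
- bowl: White bowl, radius 55 mm, 55 mm tall. Origin at the centre of its underside. Bystander.
- mug: White mug, radius 38 mm, 90 mm tall. Origin at the centre of its underside. Bystander.
- tin: Large tin, radius 50 mm, 130 mm tall. Origin at the centre of its underside. Bystander.
- sauce: Red sauce bottle, radius 34 mm, 170 mm tall. Origin at the centre of its underside. Bystander.
Things that resemble listed ones, but are neither listed nor needed, are in the scene too. Leave any blue look-alike of the part that bears skimmer_slot alone.

How it is judged:
By the outcome, as a careful person would: the job done as asked, in the order asked, and still so for the second after the job is handed in, with the robot touching nothing.
It also fails if it takes over 72 s, if anything falls off the work surface, if the arm or the gripper's body presses on something with over 40 N, if the wrist force passes 120 N, or if a joint passes its speed limit or range.

### The arm

A 6-joint arm with a two-finger parallel gripper is mounted at the origin on the work surface. World frame = base frame: x ahead of the robot, y to its left, z up, the work surface at z = 0. Lengths are in m, angles in rad, forces in N, time in s.
With the tool pointing down it reaches from about 0.375 to 0.975 m from the base axis. Payload 3.8 kg.
Tool frame: the origin (TCP) lies at the very end of the fingers, on their centre line; the grasp point (between the pads) lies 19 mm behind it; z points along the fingers, y is the line along which they close (so a half turn about z gives the same grasp; the last joint's range is limited). The gripper opens to 85 mm and grips with 20 to 120 N. Pads are 22 mm wide; open, the fingers measure 114 mm over their backs; the gripper's body (76 mm by 85 mm) begins 54 mm behind the grasp point. The pads swing forward as they close: fully open they stand 13 mm farther back than shut.
Start: joints at [1.112, 0.264, 1.604, -0, 1.274, -0.037], TCP at [0.276, 0.616, 0.231] pointing down, gripper open.
Joint ranges: [-2.63, 2.63], [-0.94, 2.18], [0.31, 2.57], [-1.31, 4.45], [0, 2.66], [-2.55, 2.55]. Speed limits (rad/s): [2.57, 2.57, 3.14, 3.14, 3.14, 3.14].

### API

Orientations are given as a rotation vector (axis times angle).
In Python, from workcell import read_state, read_camera, calibration, finish_job gives the robot as it stands.
- The arm moves only by the tool step_arm, never from a script. Its argument "commands" is a list of rows, each an object of numbers: "fingers": the gripper's target within -1 to 1 (shut at 1, half-way at 0, fully open at -1); "dx", "dy", "dz": the shift along the tool's x, y, z in m; "roll": the turn about the tool's z in degrees. In form: [{"fingers": .., "dx": .., "dy": .., "dz": .., "roll": ..}, ...]. A call has 1 to 8 rows; each row is the pose to reach, as a shift and turn from the pose commanded when the call began, along the tool's axes at that moment; what a row does not reach only later rows make up. A row lasts 1/8 s, in which the tool goes at most 62.5 mm and 10.7 degrees, less where a joint would pass 70% of its speed; a pose out of reach is approached as far as the arm can. A call with a gripper value outside its range is refused whole. The fingers move at their own pace and stop on an object; "squeeze" is the grip in N (left out, the last holds). Time passes only in rows, so rows that repeat a pose let the fingers close. It gives the time, the measured TCP pose, the force, the opening and the grip force at its end, in the units of the state.
- read_state(): the state, without advancing time (a new reading comes with each control period).
- read_camera(name): name is "side" or "top"; returns (picture, depth): 400x640x3 uint8, blue, green, red; 400x640 float32, m along the optical axis (not along the pixel's ray), 0 where there is no reading.
- calibration(name): a dict with "intrinsics" (3x3 intrinsics, pixels), "k1" (the pictures are not rectified: a ray, as slopes to the right and down, at radius r is drawn at 1 + k1 r^2 times it, then the intrinsics apply), "world_to_cam" (4x4, takes a point from world to camera coordinates). Camera axes: x right, y up, looking along -z (the intrinsics and any distortion apply to the point x, -y, -z); pixel columns grow to the right and rows downward; lengths in m; the calibration is good to about 2 mm. A picture is of the moment at which its call begins. calibration takes no time and is no camera call.
- finish_job(): hands the job in; it is judged then, once.
The state is a dict: "time": time; "q": joint angles; "joint_vel": joint speeds; "joint_torque": joint torques, N m; "tool_pos": TCP position; "tcp_rot": TCP orientation; "wrist_force": force on the tool from outside, world axes, zero at the start; "torque": the same for the moment, N m; "width": opening from 0.0 (shut) to 1.0 (fully open); "grip_force": force on a finger pad.
Only numpy, scipy, OpenCV 4.12 (cv2) and the standard library are available. Lean on these libraries where they do the work, as an engineer would, in place of code of your own. Each camera call takes 0.05 s, during which the arm holds its last target. There are 200 camera calls.

## Working session

There is one attempt and no reset: what is moved stays moved. The work goes in short steps, Python scripts to look and compute and a tool call to move; the robot and the scene stay as the last step left them, time stands still between calls to the robot, and variables do not carry over. Pictures are saved under pics/ and viewed, at most 10 in all, crops included, and the job is handed in when it is done.

Besides the shell and the picture viewer there is one more tool, called as a command line: name --argument value ..., lists and objects as JSON in quotes. step_arm: Moves the arm, as the interface text tells. Its arguments: {"type":"object","properties":{"commands":{"type":"array","items":{"type":"object","properties":{"fingers":{"type":"number"},"dx":{"type":"number"},"dy":{"type":"number"},"dz":{"type":"number"},"roll":{"type":"number"}}}},"squeeze":{"type":"number"}},"required":["commands"]}

```bash
mkdir -p pics
cat > h.py <<'E'
import numpy as np, cv2
from workcell import read_state, read_camera, calibration, finish_job
def cloud(name):
    img,d=read_camera(name); c=calibration(name); K=np.array(c["intrinsics"]);T=np.array(c["world_to_cam"]);k=c["k1"]
    v,u=np.mgrid[0:400,0:640].astype(float)
    pts=np.stack([u.ravel(),v.ravel()],1)[:,None]
    s=cv2.undistortPoints(pts,K,np.array([k,0,0,0,0.])).reshape(400,640,2)
    P=np.stack([s[...,0]*d,-s[...,1]*d,-d],-1)
    W=(P-T[:3,3])@T[:3,:3]
    W[d==0]=np.nan
    return img,d,W
E
python3 - <<'E'
from h import *
for n in("side","top"):
    i,d,W=cloud(n); cv2.imwrite(f"pics/{n}0.png",i); np.savez(f"{n}0.npz",i=i,d=d,W=W)
    T=np.array(calibration(n)["world_to_cam"]);print(n,-T[:3,:3].T@T[:3,3],-T[2,:3], (d==0).mean())
s=read_state();print({k:np.round(v,3).tolist() for k,v in s.items()})
E
```

```text
side [ 0.34595463 -1.08915405  1.00199647] [ 0.09563056  0.78509566 -0.61194739] 0.0038203125
top [0.40424218 0.01861295 1.20740346] [ 0.06102458 -0.00252889 -0.99813306] 0.004015625
{'time': 0.1, 'q': [1.112, 0.265, 1.605, 0.0, 1.274, -0.037], 'joint_vel': [-0.001, -0.001, -0.003, 0.001, 0.001, -0.002], 'joint_torque': [-0.001, -51.671, -36.859, -0.0, 0.006, -0.0], 'tool_pos': [0.276, 0.615, 0.23], 'tcp_rot': [-0.658, -3.071, 0.003], 'wrist_force': [0.532, -0.546, 0.63], 'torque': [0.025, -0.058, -0.053], 'grip_force': 0.0, 'width': 1.001}
```

View pics/side0.png

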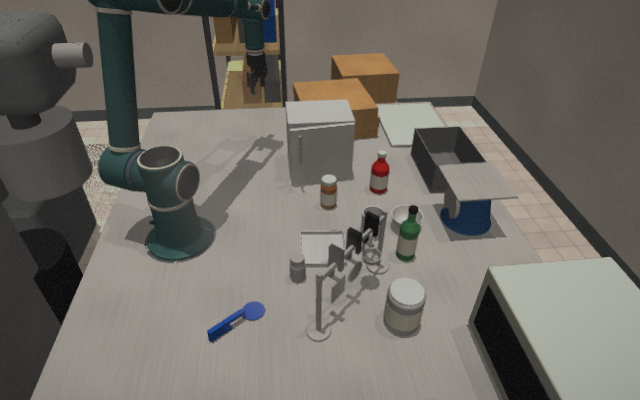

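View pics/top0.png

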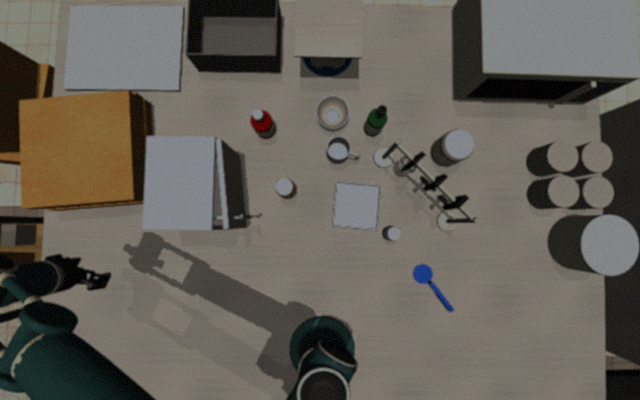

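The side view shows the cupboard (~320,140) with its door ajar, the jar at (329,190), the tray at (322,248) and the rail utensils at (337–372, 220–260). The top view shows the cupboard front facing −y with its hinge at the far end (220,137), the jar at (285,187), the tray at (356,206) and the rail running from (390,150) to (472,220).

Run:
```python
from h import *
s=np.load("side0.npz");t=np.load("top0.npz")
a=cv2.resize(s['i'][195:345,290:440],None,fx=4,fy=4,interpolation=2)
cv2.imwrite("pics/c1.png",a)
b=cv2.resize(t['i'][105:265,130:490],None,fx=2.2,fy=2.2,interpolation=2); cv2.imwrite("pics/c2.png",b)
W=t['W'];P=W.reshape(-1,3)
def blob(n,c,r,z0,z1):
    W=(t if n=='t' else s)['W'].reshape(-1,3)
    m=(np.hypot(W[:,0]-c[0],W[:,1]-c[1])<r)&(W[:,2]>z0)&(W[:,2]<z1);Q=W[m]
    if len(Q)<3:return None
    q,r_=cv2.minEnclosingCircle(Q[:,:2].astype(np.float32));return np.round(Q.mean(0),3),np.round(q,3),round(r_,3),Q[:,2].max().round(3),len(Q)
for n,(u,v) in dict(sauce=(262,123),oil=(377,118),bowl=(333,113),mug=(338,151),jar=(285,187),tin=(455,146),shaker=(392,233),tray=(356,206)).items():
    c=W[v,u];z=c[2];print(n,np.round(c,3),blob('t',c,.09,max(z-.012,.01),z+.02))
# cupboard top / door top
for z0,z1 in((.235,.265),(.243,.249)):
  m=(W[...,2]>z0)&(W[...,2]<z1)
  n,l,st,ce=cv2.connectedComponentsWithStats(m.astype(np.uint8))
  for k in range(1,n):
    if st[k,4]>40:
      Q=W[l==k][:,:2].astype(np.float32);r=cv2.minAreaRect(Q);print(z0,st[k],np.round(cv2.boxPoints(r),3).tolist())
# tray
m=(W[...,2]>.002)&(W[...,2]<.03)
n,l,st,ce=cv2.connectedComponentsWithStats(m.astype(np.uint8))
k=l[206,356];Q=W[l==k][:,:2].astype(np.float32);print('tray',st[k],cv2.minAreaRect(Q))
# rail
for nm,D in(('t',t),('s',s)):
  W=D['W'].reshape(-1,3);m=(W[:,0]>.3)&(W[:,0]<.72)&(W[:,1]<-.1)&(W[:,1]>-.45)&(W[:,2]>.205)&(W[:,2]<.3)
  Q=W[m];print(nm,len(Q),np.round(Q.min(0),3),np.round(Q.max(0),3))
  v,u=np.nonzero(m.reshape(400,640))
  np.savez(f"rail_{nm}.npz",Q=Q,u=u,v=v)
  m2=Q[:,2]>.24
  f=cv2.fitLine(Q[m2][:,:2].astype(np.float32),cv2.DIST_L2,0,.01,.01).ravel();print('line',f,m2.sum())
  pr=(Q[m2][:,:2]-f[2:])@f[:2];print(np.histogram(pr,bins=np.arange(-.16,.16,.01))[0])
```

```text
sauce [0.709 0.195 0.128] (array([0.716, 0.199, 0.126]), array([0.722, 0.204]), 0.029, np.float64(0.146), 157)
oil [ 0.725 -0.15   0.149] (array([ 0.729, -0.151,  0.147]), array([ 0.735, -0.155]), 0.022, np.float64(0.169), 104)
bowl [ 0.782 -0.024  0.006] (array([ 0.78 , -0.021,  0.017]), array([ 0.775, -0.02 ]), 0.044, np.float64(0.026), 282)
mug [ 0.652 -0.043  0.01 ] (array([ 0.662, -0.048,  0.021]), array([ 0.678, -0.051]), 0.07, np.float64(0.03), 104)
jar [0.516 0.121 0.121] (array([0.518, 0.125, 0.12 ]), array([0.518, 0.125]), 0.026, np.float64(0.125), 242)
tin [ 0.649 -0.389  0.132] (array([ 0.656, -0.399,  0.129]), array([ 0.657, -0.4  ]), 0.048, np.float64(0.137), 710)
shaker [ 0.383 -0.209  0.088] (array([ 0.383, -0.214,  0.089]), array([ 0.383, -0.215]), 0.022, np.float64(0.096), 161)
tray [ 0.469 -0.105  0.008] (array([ 0.472, -0.11 ,  0.017]), array([ 0.469, -0.105]), 0.09, np.float64(0.024), 181)
0.235 [ 481    0  159   78 5936] [[0.8349999785423279, -0.42899999022483826], [0.8360000252723694, -0.8859999775886536], [1.0679999589920044, -0.8859999775886536], [1.065999984
[... 3327 characters left out ...]
 [0.4059999883174896, 0.3070000112056732], [0.43799999356269836, 0.3619999885559082], [0.41600000858306885, 0.375]]
tray [ 331  176   52   58 1771] ((0.47579923272132874, -0.10414721816778183), (0.1721040904521942, 0.1785547286272049), 82.72559356689453)
t 799 [ 0.42  -0.415  0.205] [ 0.643 -0.188  0.265]
line [ 0.69866896  0.7154451   0.52823013 -0.3007505 ] 298
[ 0  0  0  0  0  0  0 25 77  0  0  0  0  0  0 48 54  0  0  0  0  0  0 24
 70  0  0  0  0  0  0]
s 1134 [ 0.417 -0.42   0.205] [ 0.639 -0.189  0.264]
line [ 0.6988241   0.7152936   0.5224252  -0.30974978] 417
[  0   0   0   0   0   0   0   1 123  29   0   0   0   0   0  25  95  18
   0   0   0   0   0   0 101  25   0   0   0   0   0]
```

View pics/c1.png

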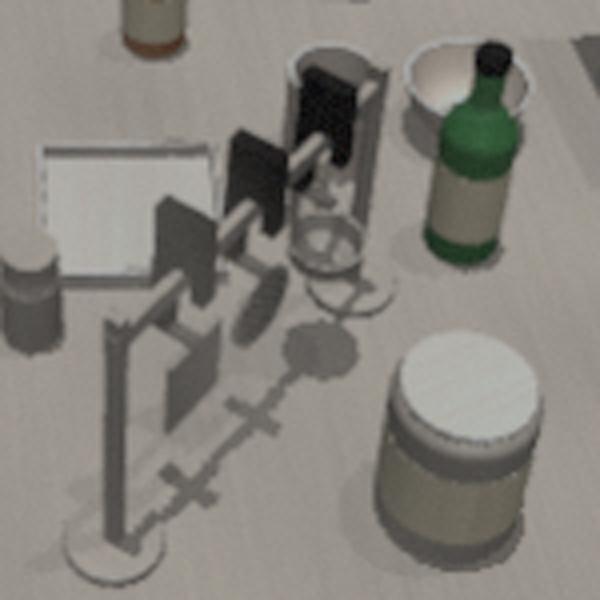

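View pics/c2.png

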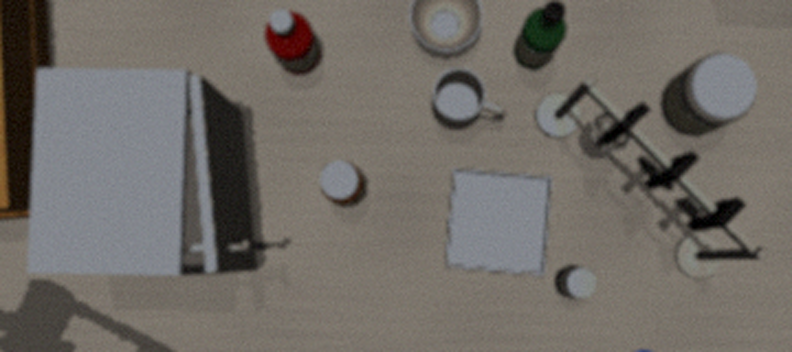

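Side crop: the near utensil has a rectangular blade (turner), the middle one a vertical disc (skimmer), and the far one a horizontal ring, i.e. a bowl (ladle). The door is slightly ajar with its free end near the robot. Next I check the middle utensil's lip side, and the door and handle geometry.

Run:
```python
from h import *
s=np.load("side0.npz")['W'].reshape(-1,3);t=np.load("top0.npz")['W'].reshape(-1,3)
d=np.array([.699,.715]);n=np.array([.715,-.699])
Z=np.load("rail_t.npz")['Q'];o=np.array([.5285,-.3025])
for nm,W in(('s',s),('t',t)):
  A=(W[:,:2]-o)@d;B=(W[:,:2]-o)@n
  print(nm)
  near=(abs(B)<.06)
  for c in(-.08,0,.085):
    m=near&(abs(A-c)<.045)&(W[:,2]>.24);print('block',c,'along',A[m].min().round(3),A[m].max().round(3),'n',B[m].min().round(3),B[m].max().round(3))
    for z in np.arange(.06,.27,.015):
      m=near&(abs(A-c)<.036)&(W[:,2]>z)&(W[:,2]<z+.015)
      if m.sum()>2: print(' z%.3f'%z,m.sum(),'A',np.percentile(A[m],[5,50,95]).round(3),'B',np.percentile(B[m],[5,50,95]).round(3))
  m=near&(abs(abs(A)-.04)<.012)&(W[:,2]>.208)&(W[:,2]<.222);print('bar B',np.percentile(B[m],[5,50,95]).round(3),np.median(W[m,2]))
# door front plane
m=(s[:,0]>.4)&(s[:,0]<.63)&(s[:,2]>.03)&(s[:,2]<.11)&(s[:,1]>.2)&(s[:,1]<.32);Q=s[m]
f=cv2.fitLine(Q[:,:2].astype(np.float32),cv2.DIST_HUBER,0,.001,.001).ravel();f[:2]*=np.sign(f[0]);print('door',f,'ang',np.arctan2(f[1],f[0]),len(Q))
e=f[:2];nn=np.array([e[1],-e[0]])
for nm,W in(('s',s),('t',t)):
  a=(W[:,:2]-f[2:])@e;b=(W[:,:2]-f[2:])@nn
  m=(abs(a)<.16)&(b>.015)&(b<.06)&(W[:,2]>.12)&(W[:,2]<.25);h=W[m];print(nm,'handle',len(h),np.median(h,0).round(3),'a',np.percentile(a[m],[5,50,95]).round(3),'b',np.percentile(b[m],[5,50,95]).round(3))
  m=(abs(b)<.006)&(abs(a)<.18)&(W[:,2]>.02)&(W[:,2]<.25);print('door a range',np.percentile(a[m],[.5,99.5]).round(3))
  m=(W[:,0]>.36)&(W[:,0]<.66)&(W[:,1]>.29)&(W[:,1]<.52)&(W[:,2]>.235)&(W[:,2]<.26);print('cup',cv2.minAreaRect(W[m][:,:2].astype(np.float32)),np.median(W[m,2]))
# jar & sauce via side
m=(np.hypot(s[:,0]-.518,s[:,1]-.125)<.05)&(s[:,2]>.03)&(s[:,2]<.13);print('jar side',cv2.minEnclosingCircle(s[m][:,:2].astype(np.float32)),s[m][:,1].min(),np.percentile(s[m][:,0],[2,98]))
for nm,W in(('s',s),('t',t)):
  m=(abs(W[:,0]-.47)<.11)&(abs(W[:,1]+.105)<.11)&(W[:,2]>.013)&(W[:,2]<.022);print('tray rim',cv2.minAreaRect(W[m][:,:2].astype(np.float32)),np.percentile(W[m][:,:2],[3,97],axis=0))
```

```text
s
block -0.08 along -0.09 -0.074 n -0.02 0.02
 z0.075 13 A [-0.103 -0.069 -0.055] B [0.009 0.01  0.011]
 z0.090 44 A [-0.107 -0.085 -0.057] B [0.009 0.01  0.012]
 z0.105 47 A [-0.107 -0.081 -0.054] B [0.01  0.011 0.012]
 z0.120 49 A [-0.108 -0.083 -0.056] B [0.009 0.011 0.012]
 z0.135 70 A [-0.109 -0.085 -0.057] B [-0.007  0.01   0.012]
 z0.150 49 A [-0.088 -0.082 -0.076] B [-0.016 -0.004  0.012]
 z0.165 8 A [-0.087 -0.083 -0.076] B [-0.012 -0.011 -0.01 ]
 z0.180 8 A [-0.088 -0.087 -0.08 ] B [-0.023 -0.005  0.017]
 z0.195 72 A [-0.11  -0.087 -0.063] B [-0.018  0.003  0.018]
 z0.210 94 A [-0.111 -0.088 -0.074] B [-0.016  0.002  0.018]
 z0.225 66 A [-0.089 -0.087 -0.079] B [-0.019  0.002  0.018]
 z0.240 70 A [-0.089 -0.087 -0.078] B [-0.019  0.003  0.018]
 z0.255 83 A [-0.089 -0.083 -0.075] B [-0.019 -0.001  0.018]
block 0 along -0.012 0.004 n -0.021 0.019
 z0.075 5 A [-0.011 -0.003  0.005] B [0.01  0.011 0.012]
 z0.090 34 A [-0.028 -0.004  0.017] B [0.01  0.011 0.012]
 z0.105 50 A [-0.034 -0.005  0.027] B [0.009 0.011 0.012]
 z0.120 48 A [-0.034 -0.007  0.022] B [0.008 0.011 0.012]
 z
[... 4179 characters left out ...]
andle 48 [0.424 0.222 0.195] a [-0.098 -0.095 -0.09 ] b [0.016 0.038 0.04 ]
door a range [-0.122  0.119]
cup ((0.5110644102096558, 0.3885912597179413), (0.25067833065986633, 0.19889795780181885), 0.46293210983276367) 0.24977241228976238
jar side ((0.5161609053611755, 0.12090368568897247), 0.03227473050355911) 0.08974508050393919 [0.48589021 0.53973157]
tray rim ((0.46882838010787964, -0.10702584683895111), (0.15460693836212158, 0.14589789509773254), 85.28380584716797) [[ 0.39692615 -0.18308054]
 [ 0.54348132 -0.02861354]]
tray rim ((0.45679882168769836, -0.11992354691028595), (0.18105143308639526, 0.17741088569164276), 86.07941436767578) [[ 0.39383658 -0.19094557]
 [ 0.54749321 -0.02911621]]
```

```bash
cat >> h.py <<'E'
from scipy.spatial.transform import Rotation as Rn
def plan(*wps, base=None):
    "waypoints x,y,z,phi(deg, angle of tool y); prints dx,dy,dz,roll from the present pose"
    s=read_state();p=np.array(s["tool_pos"]);R=Rn.from_rotvec(s["tcp_rot"]).as_matrix()
    ph=np.degrees(np.arctan2(R[1,1],R[0,1])); print("now",p.round(4),"phi",ph.round(2),"tilt",(R[:2,2]).round(4),"t",round(s["time"],2))
    for w in wps:
        d=R.T@(np.array(w[:3])-p); r=(ph-w[3]+180)%360-180
        print([round(v,3) for v in d],"roll",round(r,1))
E
python3 - <<'E'
from h import *
plan((.276,.615,.33,65.8),(.517,.123,.33,65.8),(.517,.123,.07,65.8))
E
```

```text
now [0.276  0.6152 0.2301] phi 65.83 tilt [-0.0009 -0.0019] t 0.1
[np.float64(-0.0), np.float64(-0.0), np.float64(-0.1)] roll 0.0
[np.float64(-0.421), np.float64(-0.351), np.float64(-0.099)] roll 0.0
[np.float64(-0.421), np.float64(-0.35), np.float64(0.161)] roll 0.0
```

step_arm --commands '[{"dz": -0.06, "fingers": -1}, {"dz": -0.1, "dx": -0.02, "dy": -0.015, "fingers": -1}, {"dz": -0.1, "dx": -0.07, "dy": -0.06, "fingers": -1}, {"dz": -0.1, "dx": -0.12, "dy": -0.1, "fingers": -1}, {"dz": -0.1, "dx": -0.17, "dy": -0.14, "fingers": -1}, {"dz": -0.1, "dx": -0.22, "dy": -0.18, "fingers": -1}, {"dz": -0.1, "dx": -0.27, "dy": -0.22, "fingers": -1}, {"dz": -0.1, "dx": -0.32, "dy": -0.265, "fingers": -1}]'

```text
invalid input
```

step_arm --commands '[{"dx": -0.045, "dy": -0.04, "fingers": -1}, {"dx": -0.085, "dy": -0.07, "fingers": -1}, {"dx": -0.101, "dy": -0.085, "fingers": -1}, {"dx": -0.101, "dy": -0.085, "fingers": -1}, {"dx": -0.101, "dy": -0.085, "fingers": -1}]'

```text
invalid input
```

Run:
```python
from h import *
plan((.517,.123,.13,65.8),(.517,.123,.07,65.8))
```

```text
now [0.276  0.6152 0.2301] phi 65.83 tilt [-0.0009 -0.0019] t 0.1
[np.float64(-0.421), np.float64(-0.35), np.float64(0.101)] roll 0.0
[np.float64(-0.421), np.float64(-0.35), np.float64(0.161)] roll 0.0
```

step_arm --commands '[{"fingers": -1, "dx": 0, "dy": 0, "dz": -0.06, "roll": 0}, {"fingers": -1, "dx": -0.02, "dy": -0.015, "dz": -0.1, "roll": 0}, {"fingers": -1, "dx": -0.07, "dy": -0.06, "dz": -0.1, "roll": 0}, {"fingers": -1, "dx": -0.12, "dy": -0.1, "dz": -0.1, "roll": 0}, {"fingers": -1, "dx": -0.17, "dy": -0.14, "dz": -0.1, "roll": 0}, {"fingers": -1, "dx": -0.22, "dy": -0.18, "dz": -0.1, "roll": 0}, {"fingers": -1, "dx": -0.27, "dy": -0.22, "dz": -0.1, "roll": 0}, {"fingers": -1, "dx": -0.32, "dy": -0.265, "dz": -0.1, "roll": 0}]' --squeeze 40

```text
time: 1.1
tool_pos: [0.4538, 0.2554, 0.3309]
tcp_rot: [-0.657, -3.072, 0.0]
wrist_force: [1.7, 0.3, -0.2]
width: 0.998
grip_force: 0.0
```

step_arm --commands '[{"fingers": -1, "dx": -0.045, "dy": -0.04, "dz": 0, "roll": 0}, {"fingers": -1, "dx": -0.085, "dy": -0.07, "dz": 0, "roll": 0}, {"fingers": -1, "dx": -0.101, "dy": -0.085, "dz": 0, "roll": 0}, {"fingers": -1, "dx": -0.101, "dy": -0.085, "dz": 0.05, "roll": 0}, {"fingers": -1, "dx": -0.101, "dy": -0.085, "dz": 0.11, "roll": 0}, {"fingers": -1, "dx": -0.101, "dy": -0.085, "dz": 0.15, "roll": 0}, {"fingers": -1, "dx": -0.101, "dy": -0.085, "dz": 0.17, "roll": 0}, {"fingers": -1, "dx": -0.101, "dy": -0.085, "dz": 0.17, "roll": 0}]' --squeeze 40

```text
time: 2.1
tool_pos: [0.5085, 0.1379, 0.1586]
tcp_rot: [-0.657, -3.067, 0.004]
wrist_force: [-1.3, 0.2, 0.5]
width: 1.001
grip_force: 0.0
```

Run:
```python
from h import *
plan((.517,.123,.07,65.8))
i,d,W=cloud("side")
cv2.imwrite("pics/j1.png",cv2.resize(i[60:260,230:430],None,fx=3,fy=3))
```

```text
now [0.5085 0.1379 0.1586] phi 65.83 tilt [-0.0055 -0.0012] t 2.1
[np.float64(-0.014), np.float64(-0.01), np.float64(0.089)] roll 0.0
```

View pics/j1.png

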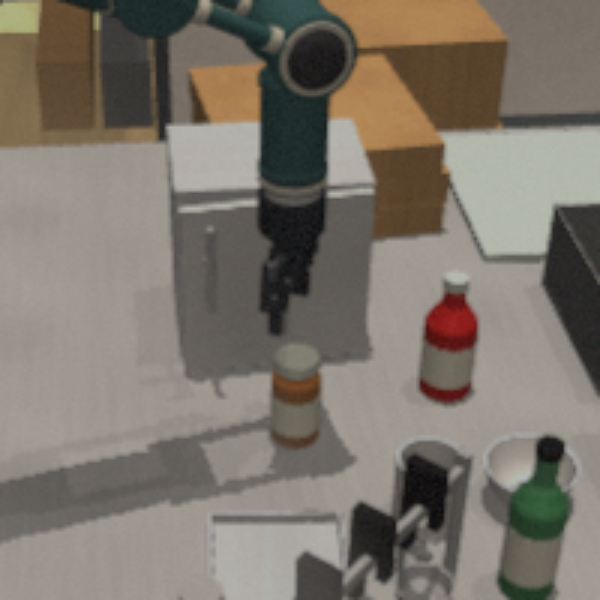

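The jar (crop 296,395) lies just ahead of the gripper, which is still slightly short of its commanded pose. I'll let it settle and read again.

step_arm --commands '[{"fingers": -1, "dx": 0, "dy": 0, "dz": 0, "roll": 0}, {"fingers": -1, "dx": 0, "dy": 0, "dz": 0, "roll": 0}]'

```text
time: 2.4
tool_pos: [0.5118, 0.1387, 0.1629]
tcp_rot: [0.657, 3.069, 0.002]
wrist_force: [1.0, 0.5, 0.5]
width: 0.998
grip_force: 0.0
```

Run:
```python
from h import *
plan((.517,.123,.07,65.8))
```

```text
now [0.5118 0.1387 0.1629] phi 65.84 tilt [0.0028 0.0006] t 2.4
[np.float64(-0.011), np.float64(-0.012), np.float64(0.093)] roll 0.0
```

step_arm --commands '[{"fingers": -1, "dx": -0.011, "dy": -0.012, "dz": 0, "roll": 0}, {"fingers": -1, "dx": -0.011, "dy": -0.012, "dz": 0.01, "roll": 0}, {"fingers": -1, "dx": -0.011, "dy": -0.012, "dz": 0.04, "roll": 0}, {"fingers": -1, "dx": -0.011, "dy": -0.012, "dz": 0.07, "roll": 0}, {"fingers": -1, "dx": -0.011, "dy": -0.012, "dz": 0.093, "roll": 0}, {"fingers": -1, "dx": -0.011, "dy": -0.012, "dz": 0.093, "roll": 0}, {"fingers": -1, "dx": -0.011, "dy": -0.012, "dz": 0.093, "roll": 0}]'

```text
time: 3.28
tool_pos: [0.5163, 0.1229, 0.0687]
tcp_rot: [0.658, 3.071, 0.0]
wrist_force: [0.7, 0.6, 0.7]
width: 1.0
grip_force: 0.0
```

step_arm --commands '[{"fingers": 1, "dx": 0, "dy": 0, "dz": 0, "roll": 0}, {"fingers": 1, "dx": 0, "dy": 0, "dz": 0, "roll": 0}, {"fingers": 1, "dx": 0, "dy": 0, "dz": 0, "roll": 0}, {"fingers": 1, "dx": 0, "dy": 0, "dz": 0, "roll": 0}, {"fingers": 1, "dx": 0, "dy": 0, "dz": 0, "roll": 0}, {"fingers": 1, "dx": 0, "dy": 0, "dz": 0, "roll": 0}]' --squeeze 40

```text
time: 4.03
tool_pos: [0.5175, 0.1234, 0.0702]
tcp_rot: [0.657, 3.069, 0.002]
wrist_force: [-0.3, 0.5, 6.2]
width: 0.681
grip_force: 42.5
```

Run:
```python
from h import *
plan((.517,.123,.14,65.8),(.470,-.106,.14,65.8),(.470,-.106,.075,65.8))
```

```text
now [0.5175 0.1234 0.0702] phi 65.84 tilt [0.0035 0.0007] t 4.03
[np.float64(0.0), np.float64(-0.0), np.float64(-0.07)] roll 0.0
[np.float64(-0.051), np.float64(-0.229), np.float64(-0.07)] roll 0.0
[np.float64(-0.051), np.float64(-0.229), np.float64(-0.005)] roll 0.0
```

step_arm --commands '[{"fingers": 1, "dx": 0, "dy": 0, "dz": -0.03, "roll": 0}, {"fingers": 1, "dx": 0, "dy": 0, "dz": -0.07, "roll": 0}, {"fingers": 1, "dx": -0.01, "dy": -0.04, "dz": -0.07, "roll": 0}, {"fingers": 1, "dx": -0.02, "dy": -0.08, "dz": -0.07, "roll": 0}, {"fingers": 1, "dx": -0.03, "dy": -0.13, "dz": -0.07, "roll": 0}, {"fingers": 1, "dx": -0.04, "dy": -0.18, "dz": -0.07, "roll": 0}, {"fingers": 1, "dx": -0.051, "dy": -0.215, "dz": -0.07, "roll": 0}, {"fingers": 1, "dx": -0.051, "dy": -0.229, "dz": -0.07, "roll": 0}]'

```text
time: 5.03
tool_pos: [0.4676, -0.1085, 0.1378]
tcp_rot: [-0.661, -3.07, 0.0]
wrist_force: [1.2, 0.6, -3.3]
width: 0.678
grip_force: 45.7
```

step_arm --commands '[{"fingers": 1, "dx": 0, "dy": 0, "dz": 0, "roll": 0}, {"fingers": 1, "dx": 0, "dy": 0, "dz": 0, "roll": 0}, {"fingers": 1, "dx": 0, "dy": 0, "dz": 0, "roll": 0}]'

```text
time: 5.4
tool_pos: [0.4688, -0.1057, 0.1382]
tcp_rot: [-0.655, -3.072, -0.001]
wrist_force: [-0.2, 0.5, -4.0]
width: 0.678
grip_force: 45.6
```

Run:
```python
from h import *
plan((.470,-.106,.075,65.8))
print(read_state()["grip_force"])
```

```text
now [ 0.4688 -0.1057  0.1382] phi 65.92 tilt [-0.0001  0.0004] t 5.4
[np.float64(-0.001), np.float64(0.0), np.float64(0.063)] roll 0.1
45.638360478915274
```

step_arm --commands '[{"fingers": 1, "dx": 0, "dy": 0, "dz": 0.03, "roll": 0}, {"fingers": 1, "dx": 0, "dy": 0, "dz": 0.05, "roll": 0}, {"fingers": 1, "dx": 0, "dy": 0, "dz": 0.06, "roll": 0}, {"fingers": 1, "dx": 0, "dy": 0, "dz": 0.063, "roll": 0}, {"fingers": 1, "dx": 0, "dy": 0, "dz": 0.063, "roll": 0}, {"fingers": 1, "dx": 0, "dy": 0, "dz": 0.063, "roll": 0}]'

```text
time: 6.15
tool_pos: [0.4695, -0.107, 0.0762]
tcp_rot: [0.657, 3.07, -0.0]
wrist_force: [-0.2, 0.1, -4.2]
width: 0.677
grip_force: 45.7
```

Still hanging freely; I'll lower 1–2 mm more and release.

step_arm --commands '[{"fingers": 1, "dx": 0, "dy": 0, "dz": 0.002, "roll": 0}, {"fingers": 1, "dx": 0, "dy": 0, "dz": 0.002, "roll": 0}, {"fingers": -1, "dx": 0, "dy": 0, "dz": 0.002, "roll": 0}, {"fingers": -1, "dx": 0, "dy": 0, "dz": 0.002, "roll": 0}, {"fingers": -1, "dx": 0, "dy": 0, "dz": 0.002, "roll": 0}, {"fingers": -1, "dx": 0, "dy": 0, "dz": 0.002, "roll": 0}, {"fingers": -1, "dx": 0, "dy": 0, "dz": 0.0, "roll": 0}, {"fingers": -1, "dx": 0, "dy": 0, "dz": -0.02, "roll": 0}]'

```text
time: 7.15
tool_pos: [0.4671, -0.1064, 0.0941]
tcp_rot: [-0.657, -3.068, -0.0]
wrist_force: [-0.5, -0.6, 0.9]
width: 1.001
grip_force: 0.0
```

Run:
```python
from h import *
plan((.470,-.106,.32,65.8),(.423,.2236,.32,7.4),(.423,.2236,.19,7.4))
```

```text
now [ 0.4671 -0.1064  0.0941] phi 65.84 tilt [-0.0036  0.001 ] t 7.15
[np.float64(-0.002), np.float64(0.001), np.float64(-0.226)] roll 0.0
[np.float64(0.176), np.float64(0.283), np.float64(-0.225)] roll 58.4
[np.float64(0.176), np.float64(0.283), np.float64(-0.095)] roll 58.4
```

step_arm --commands '[{"fingers": -1, "dx": 0, "dy": 0, "dz": -0.06, "roll": 0}, {"fingers": -1, "dx": 0, "dy": 0, "dz": -0.12, "roll": 0}, {"fingers": -1, "dx": 0, "dy": 0, "dz": -0.18, "roll": 10}, {"fingers": -1, "dx": 0.02, "dy": 0.03, "dz": -0.226, "roll": 20}, {"fingers": -1, "dx": 0.05, "dy": 0.08, "dz": -0.226, "roll": 30}, {"fingers": -1, "dx": 0.08, "dy": 0.13, "dz": -0.226, "roll": 40}, {"fingers": -1, "dx": 0.11, "dy": 0.18, "dz": -0.226, "roll": 50}, {"fingers": -1, "dx": 0.14, "dy": 0.225, "dz": -0.226, "roll": 58}]'

```text
time: 8.15
tool_pos: [0.4357, 0.1419, 0.3216]
tcp_rot: [2.039, 2.389, 0.001]
wrist_force: [0.5, -0.5, -0.2]
width: 0.997
grip_force: 0.0
```

step_arm --commands '[{"fingers": -1, "dx": 0, "dy": 0, "dz": 0, "roll": 0}, {"fingers": -1, "dx": 0, "dy": 0, "dz": 0, "roll": 0}]'

```text
time: 8.4
tool_pos: [0.4361, 0.1401, 0.3213]
tcp_rot: [2.029, 2.397, -0.001]
wrist_force: [-0.2, 0.7, 0.5]
width: 0.999
grip_force: 0.0
```

Run:
```python
from h import *
s=np.load("top0.npz")
i,d,W=cloud("side"); P=W.reshape(-1,3)
plan((.423,.2236,.32,7.4),(.423,.2236,.19,7.4))
m=(np.hypot(P[:,0]-.469,P[:,1]+.107)<.06)&(P[:,2]>.05)&(P[:,2]<.14);print('jar',cv2.minEnclosingCircle(P[m][:,:2].astype(np.float32)),P[m][:,2].max())
m=(P[:,0]>.4)&(P[:,0]<.45)&(P[:,1]<.245)&(P[:,1]>.19)&(P[:,2]>.14)&(P[:,2]<.23);print('handle',m.sum(),np.percentile(P[m],[5,50,95],axis=0).round(4))
```

```text
now [0.4362 0.1396 0.3213] phi 9.4 tilt [-0.     -0.0007] t 8.45
[np.float64(0.085), np.float64(0.001), np.float64(0.001)] roll 2.0
[np.float64(0.085), np.float64(0.001), np.float64(0.131)] roll 2.0
jar ((0.4670211970806122, -0.10998588800430298), 0.030959736555814743) 0.12848547571062643
handle 64 [[0.4194 0.2164 0.1446]
 [0.4235 0.2213 0.1829]
 [0.4299 0.2264 0.2219]]
```

step_arm --commands '[{"fingers": -1, "dx": 0.05, "dy": 0.001, "dz": 0, "roll": 2}, {"fingers": -1, "dx": 0.084, "dy": 0.002, "dz": 0, "roll": 2}, {"fingers": -1, "dx": 0.084, "dy": 0.002, "dz": 0.04, "roll": 2}, {"fingers": -1, "dx": 0.084, "dy": 0.002, "dz": 0.09, "roll": 2}, {"fingers": -1, "dx": 0.084, "dy": 0.002, "dz": 0.12, "roll": 2}, {"fingers": -1, "dx": 0.084, "dy": 0.002, "dz": 0.13, "roll": 2}, {"fingers": -1, "dx": 0.084, "dy": 0.002, "dz": 0.13, "roll": 2}]'

```text
time: 9.32
tool_pos: [0.4249, 0.2226, 0.1914]
tcp_rot: [-2.076, -2.358, 0.001]
wrist_force: [-0.2, -0.4, 0.3]
width: 0.999
grip_force: 0.0
```

step_arm --commands '[{"fingers": 1, "dx": 0, "dy": 0, "dz": 0, "roll": 0}, {"fingers": 1, "dx": 0, "dy": 0, "dz": 0, "roll": 0}, {"fingers": 1, "dx": 0, "dy": 0, "dz": 0, "roll": 0}, {"fingers": 1, "dx": 0, "dy": 0, "dz": 0, "roll": 0}, {"fingers": 1, "dx": 0, "dy": 0, "dz": 0, "roll": 0}, {"fingers": 1, "dx": 0, "dy": 0, "dz": 0, "roll": 0}, {"fingers": 1, "dx": 0, "dy": 0, "dz": 0, "roll": 0}]' --squeeze 25

```text
time: 10.2
tool_pos: [0.4244, 0.2237, 0.1917]
tcp_rot: [-2.074, -2.359, -0.0]
wrist_force: [-2.4, 0.2, 4.9]
width: 0.118
grip_force: 24.7
```

```bash
cat >> h.py <<'E'
def arc(H,angs):
    "waypoints turning the present pose about H by angs (deg, ccw)"
    s=read_state();p=np.array(s["tool_pos"]);R=Rn.from_rotvec(s["tcp_rot"]).as_matrix();ph=np.degrees(np.arctan2(R[1,1],R[0,1]))
    w=[]
    for a in angs:
        c,q=np.cos(np.radians(a)),np.sin(np.radians(a)); v=np.array([[c,-q],[q,c]])@(p[:2]-H)+H
        w.append((*v,p[2],ph+a))
    plan(*w)
E
python3 - <<'E'
from h import *
arc(np.array([.631,.287]),[4,9,15,22,29,36,41,41])
E
```

```text
now [0.4244 0.2237 0.1917] phi 7.36 tilt [-0.      0.0003] t 10.2
[np.float64(-0.015), np.float64(0.003), np.float64(-0.0)] roll -4.0
[np.float64(-0.033), np.float64(0.008), np.float64(-0.0)] roll -9.0
[np.float64(-0.054), np.float64(0.017), np.float64(-0.0)] roll -15.0
[np.float64(-0.077), np.float64(0.029), np.float64(-0.0)] roll -22.0
[np.float64(-0.099), np.float64(0.044), np.float64(-0.0)] roll -29.0
[np.float64(-0.118), np.float64(0.062), np.float64(-0.0)] roll -36.0
[np.float64(-0.131), np.float64(0.076), np.float64(-0.0)] roll -41.0
[np.float64(-0.131), np.float64(0.076), np.float64(-0.0)] roll -41.0
```

step_arm --commands '[{"fingers": 1, "dx": -0.015, "dy": 0.003, "dz": 0, "roll": -4}, {"fingers": 1, "dx": -0.033, "dy": 0.008, "dz": 0, "roll": -9}, {"fingers": 1, "dx": -0.054, "dy": 0.017, "dz": 0, "roll": -15}, {"fingers": 1, "dx": -0.077, "dy": 0.029, "dz": 0, "roll": -22}, {"fingers": 1, "dx": -0.099, "dy": 0.044, "dz": 0, "roll": -29}, {"fingers": 1, "dx": -0.118, "dy": 0.062, "dz": 0, "roll": -36}, {"fingers": 1, "dx": -0.131, "dy": 0.076, "dz": 0, "roll": -41}, {"fingers": 1, "dx": -0.131, "dy": 0.076, "dz": 0, "roll": -41}]' --squeeze 25

```text
time: 11.2
tool_pos: [0.5178, 0.1019, 0.1917]
tcp_rot: [1.119, 2.934, -0.002]
wrist_force: [-1.4, -3.6, 6.0]
width: 0.122
grip_force: 25.4
```

step_arm --commands '[{"fingers": 1, "dx": 0, "dy": 0, "dz": 0, "roll": 0}, {"fingers": 1, "dx": 0, "dy": 0, "dz": 0, "roll": 0}]'

```text
time: 11.45
tool_pos: [0.5166, 0.1026, 0.1917]
tcp_rot: [1.118, 2.934, -0.002]
wrist_force: [-2.0, -5.3, 4.9]
width: 0.117
grip_force: 25.3
```

Run:
```python
from h import *
arc(np.array([.631,.287]),[4,9,15,22,29,36,41.6,41.6])
H=np.array([.631,.287]);p=np.array(read_state()["tool_pos"][:2])-H;print(np.hypot(*p))
```

```text
now [0.5166 0.1026 0.1917] phi 48.28 tilt [ 0.0007 -0.0018] t 11.45
[np.float64(-0.015), np.float64(0.003), np.float64(0.0)] roll -4.0
[np.float64(-0.033), np.float64(0.008), np.float64(0.0)] roll -9.0
[np.float64(-0.054), np.float64(0.017), np.float64(0.0)] roll -15.0
[np.float64(-0.077), np.float64(0.03), np.float64(0.0)] roll -22.0
[np.float64(-0.099), np.float64(0.045), np.float64(0.0)] roll -29.0
[np.float64(-0.119), np.float64(0.063), np.float64(0.0)] roll -36.0
[np.float64(-0.132), np.float64(0.079), np.float64(0.0)] roll -41.6
[np.float64(-0.132), np.float64(0.079), np.float64(0.0)] roll -41.6
0.21696362610896525
```

step_arm --commands '[{"fingers": 1, "dx": -0.015, "dy": 0.003, "dz": 0, "roll": -4}, {"fingers": 1, "dx": -0.033, "dy": 0.008, "dz": 0, "roll": -9}, {"fingers": 1, "dx": -0.054, "dy": 0.017, "dz": 0, "roll": -15}, {"fingers": 1, "dx": -0.077, "dy": 0.03, "dz": 0, "roll": -22}, {"fingers": 1, "dx": -0.099, "dy": 0.045, "dz": 0, "roll": -29}, {"fingers": 1, "dx": -0.119, "dy": 0.063, "dz": 0, "roll": -36}, {"fingers": 1, "dx": -0.132, "dy": 0.079, "dz": 0, "roll": -42}, {"fingers": 1, "dx": -0.132, "dy": 0.079, "dz": 0, "roll": -42}]'

```text
time: 12.45
tool_pos: [0.6702, 0.0726, 0.1918]
tcp_rot: [-0.009, 3.138, -0.006]
wrist_force: [2.2, -8.8, 3.2]
width: 0.122
grip_force: 25.5
```

step_arm --commands '[{"fingers": 1, "dx": 0, "dy": 0, "dz": 0, "roll": 0}, {"fingers": 1, "dx": 0, "dy": 0, "dz": 0, "roll": 0}]'

```text
time: 12.7
tool_pos: [0.6691, 0.0724, 0.1918]
tcp_rot: [-0.007, 3.138, -0.007]
wrist_force: [3.9, -8.2, 1.7]
width: 0.121
grip_force: 25.4
```

Run:
```python
from h import *
plan((.67,.073,.19,90))
for n in("side","top"):
  i,d,W=cloud(n);cv2.imwrite(f"pics/{n}_door.png",i);P=W.reshape(-1,3)
  for z0,z1 in((.243,.25),(.05,.12),(.2,.22)):
    m=(P[:,0]>.5)&(P[:,0]<.68)&(P[:,1]>.05)&(P[:,1]<.25)&(P[:,2]>z0)&(P[:,2]<z1);Q=P[m]
    if m.sum()>9:print(n,z0,m.sum(),cv2.fitLine(Q[:,:2].astype(np.float32),cv2.DIST_HUBER,0,.001,.001).ravel(),np.percentile(Q,[2,50,98],axis=0).round(3)[:, :2].tolist())
```

```text
now [0.6691 0.0724 0.1918] phi 90.26 tilt [ 0.0033 -0.0042] t 12.7
[np.float64(-0.001), np.float64(0.001), np.float64(0.002)] roll 0.3
side 0.243 124 [ 0.0146381  -0.99989283  0.6212414   0.12972048] [[0.614, 0.052], [0.621, 0.138], [0.655, 0.249]]
side 0.05 169 [ 2.2657315e-04 -1.0000000e+00  6.1439312e-01  1.2250920e-01] [[0.613, 0.052], [0.614, 0.133], [0.616, 0.234]]
side 0.2 261 [ 0.19335522 -0.9811288   0.5938673   0.14926656] [[0.569, 0.053], [0.591, 0.116], [0.671, 0.249]]
top 0.243 324 [ 0.00433475 -0.9999906   0.6261098   0.14590876] [[0.619, 0.053], [0.626, 0.131], [0.633, 0.247]]
top 0.05 42 [0.00700619 0.99997544 0.6187258  0.23367755] [[0.618, 0.217], [0.619, 0.234], [0.62, 0.249]]
top 0.2 161 [ 0.428206   -0.90368116  0.6026265   0.18247323] [[0.574, 0.061], [0.586, 0.215], [0.664, 0.25]]
```

View pics/top_door.png

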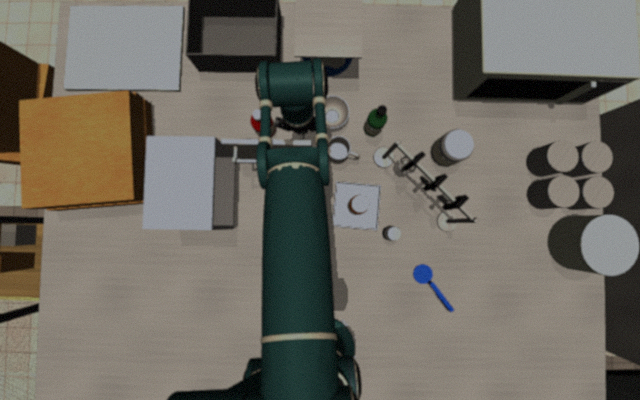

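The door stands square (faces at x≈0.615–0.632), the jar stands in the tray at (357,204), and the bystanders look unmoved. Next: release the handle and rise.

step_arm --commands '[{"fingers": -1, "dx": 0, "dy": 0, "dz": 0, "roll": 0}, {"fingers": -1, "dx": 0, "dy": 0, "dz": 0, "roll": 0}, {"fingers": -1, "dx": 0, "dy": 0, "dz": 0, "roll": 0}, {"fingers": -1, "dx": 0, "dy": 0, "dz": 0, "roll": 0}, {"fingers": -1, "dx": 0, "dy": 0, "dz": -0.03, "roll": 0}, {"fingers": -1, "dx": 0, "dy": 0, "dz": -0.08, "roll": 0}, {"fingers": -1, "dx": 0, "dy": 0, "dz": -0.13, "roll": 0}, {"fingers": -1, "dx": 0, "dy": 0, "dz": -0.14, "roll": 0}]'

```text
time: 13.8
tool_pos: [0.6698, 0.0751, 0.3371]
tcp_rot: [-0.01, 3.133, 0.001]
wrist_force: [0.7, -0.5, 0.4]
width: 1.002
grip_force: 0.0
```

Run:
```python
from h import *
plan((.527,-.304,.33,45.6))
```

```text
now [0.6698 0.0751 0.3371] phi 90.37 tilt [0.0089 0.0008] t 13.8
[np.float64(0.145), np.float64(-0.378), np.float64(0.006)] roll 44.8
```

step_arm --commands '[{"fingers": -1, "dx": 0.02, "dy": -0.05, "dz": 0, "roll": 6}, {"fingers": -1, "dx": 0.04, "dy": -0.1, "dz": 0, "roll": 12}, {"fingers": -1, "dx": 0.06, "dy": -0.155, "dz": 0, "roll": 18}, {"fingers": -1, "dx": 0.08, "dy": -0.21, "dz": 0, "roll": 24}, {"fingers": -1, "dx": 0.1, "dy": -0.265, "dz": 0, "roll": 31}, {"fingers": -1, "dx": 0.122, "dy": -0.32, "dz": 0, "roll": 38}, {"fingers": -1, "dx": 0.145, "dy": -0.37, "dz": 0, "roll": 44.8}, {"fingers": -1, "dx": 0.145, "dy": -0.378, "dz": 0, "roll": 44.8}]'

```text
time: 14.8
tool_pos: [0.523, -0.3069, 0.3299]
tcp_rot: [-1.194, -2.903, 0.001]
wrist_force: [-0.0, 0.8, 1.0]
width: 0.999
grip_force: 0.0
```

step_arm --commands '[{"fingers": -1, "dx": 0, "dy": 0, "dz": 0, "roll": 0}, {"fingers": -1, "dx": 0, "dy": 0, "dz": 0, "roll": 0}]'

```text
time: 15.05
tool_pos: [0.5256, -0.3028, 0.3308]
tcp_rot: [-1.185, -2.909, -0.001]
wrist_force: [0.1, -0.2, 0.1]
width: 1.0
grip_force: 0.0
```

Run:
```python
from h import *
plan((.527,-.304,.222,45.6))
for n in("top","side"):
  i,d,W=cloud(n);P=W.reshape(-1,3)
  m=(P[:,0]>.54)&(P[:,0]<.64)&(P[:,1]>.045)&(P[:,1]<.25)&(P[:,2]>.208)&(P[:,2]<.232);Q=P[m]
  b=Q[:,0]<.6;Q=Q[b];print(n,'bar',len(Q),np.percentile(Q,[2,25,50,75,98],axis=0).round(4).tolist())
  m=(P[:,0]>.6)&(P[:,0]<.65)&(P[:,1]>.02)&(P[:,1]<.27)&(P[:,2]>.243)&(P[:,2]<.25);Q=P[m];print('doortop',cv2.minAreaRect(Q[:,:2].astype(np.float32)),np.percentile(Q,[2,50,98],axis=0).round(4).tolist(),cv2.fitLine(Q[:,:2].astype(np.float32),cv2.DIST_HUBER,0,.001,.001).ravel())
  cv2.imwrite(f"pics/bar_{n}.png",i)
i=cv2.imread("pics/bar_top.png");j=cv2.imread("pics/bar_side.png")
a=cv2.resize(i[110:260,200:500],None,fx=2.6,fy=2.6);b=cv2.resize(j[170:280,280:440],None,fx=1.9,fy=1.9)
c=np.zeros((390+209,780,3),np.uint8);c[:390]=a;c[390:,:b.shape[1]]=b;b2=cv2.resize(j[90:200,280:440],None,fx=1.9,fy=1.9);c[390:,400:400+b2.shape[1]]=b2;cv2.imwrite("pics/mix.png",c)
```

```text
now [ 0.5256 -0.3028  0.3308] phi 45.67 tilt [-0.0005  0.0011] t 15.05
[np.float64(-0.002), np.float64(0.0), np.float64(0.109)] roll 0.1
top bar 235 [[0.5737, 0.0724, 0.2096], [0.576, 0.1028, 0.2133], [0.5784, 0.1581, 0.2147], [0.5809, 0.2058, 0.2163], [0.5956, 0.2488, 0.2291]]
doortop ((0.6257199048995972, 0.15548430383205414), (0.22611676156520844, 0.015286406502127647), 89.95619201660156) [[0.6186, 0.0477, 0.2433], [0.6254, 0.1553, 0.246], [0.6331, 0.2654, 0.2491]] [0.00129564 0.99999917 0.6255836  0.15789866]
side bar 32 [[0.5679, 0.1828, 0.209], [0.5707, 0.2098, 0.2113], [0.573, 0.2333, 0.2144], [0.5754, 0.2458, 0.217], [0.5806, 0.2494, 0.2263]]Traceback (most recent call last):
  File "<stdin>", line 7, in <module>
    return _quantile_unchecked(
        a, q, axis, out, overwrite_input, method, keepdims, weights)
    return _ureduce(a,
                    func=_quantile_ureduce_func,
    ...<5 lines>...
                    overwrite_input=overwrite_input,
                    method=method)
    r = func(a, **kwargs)
    result = _quantile(arr,
                       quantiles=q,
    ...<2 lines>...
                       out=out,
                       weights=wgt)
    slices_having_nans = np.isnan(arr[-1, ...])
                                  ~~~^^^^^^^^^
IndexError: index -1 is out of bounds for axis 0 with size 0
```

step_arm --commands '[{"fingers": -1, "dx": -0.002, "dy": 0, "dz": 0.03, "roll": 0}, {"fingers": -1, "dx": -0.002, "dy": 0, "dz": 0.06, "roll": 0}, {"fingers": -1, "dx": -0.002, "dy": 0, "dz": 0.085, "roll": 0}, {"fingers": -1, "dx": -0.002, "dy": 0, "dz": 0.1, "roll": 0}, {"fingers": -1, "dx": -0.002, "dy": 0, "dz": 0.108, "roll": 0}, {"fingers": -1, "dx": -0.002, "dy": 0, "dz": 0.108, "roll": 0}, {"fingers": -1, "dx": -0.002, "dy": 0, "dz": 0.108, "roll": 0}]'

```text
time: 16.02
tool_pos: [0.5273, -0.306, 0.2246]
tcp_rot: [1.187, 2.907, -0.001]
wrist_force: [0.3, 0.3, 1.1]
width: 1.001
grip_force: 0.0
```

step_arm --commands '[{"fingers": 0.5, "dx": 0, "dy": 0, "dz": 0, "roll": 0}, {"fingers": 0.5, "dx": 0, "dy": 0, "dz": 0, "roll": 0}, {"fingers": 0.5, "dx": 0, "dy": 0, "dz": 0, "roll": 0}, {"fingers": 1, "dx": 0, "dy": 0, "dz": 0, "roll": 0}, {"fingers": 1, "dx": 0, "dy": 0, "dz": 0, "roll": 0}, {"fingers": 1, "dx": 0, "dy": 0, "dz": 0, "roll": 0}, {"fingers": 1, "dx": 0, "dy": 0, "dz": 0, "roll": 0}, {"fingers": 1, "dx": 0, "dy": 0, "dz": 0, "roll": 0}]' --squeeze 50

```text
time: 17.02
tool_pos: [0.5268, -0.3056, 0.2235]
tcp_rot: [1.188, 2.908, 0.0]
wrist_force: [0.4, 1.5, 2.4]
width: 0.163
grip_force: 53.0
```

Run:
```python
from h import *
plan((.527,-.304,.222,45.6))
```

```text
now [ 0.5268 -0.3056  0.2235] phi 45.56 tilt [ 0.0005 -0.    ] t 17.02
[np.float64(0.001), np.float64(0.001), np.float64(0.002)] roll -0.0
```

step_arm --commands '[{"fingers": 1, "dx": 0, "dy": 0, "dz": -0.01, "roll": 0}, {"fingers": 1, "dx": 0, "dy": 0, "dz": -0.025, "roll": 0}, {"fingers": 1, "dx": 0, "dy": 0, "dz": -0.036, "roll": 0}, {"fingers": 1, "dx": 0, "dy": 0, "dz": -0.036, "roll": 0}, {"fingers": 1, "dx": 0.02, "dy": 0, "dz": -0.036, "roll": 0}, {"fingers": 1, "dx": 0.045, "dy": 0, "dz": -0.036, "roll": 0}, {"fingers": 1, "dx": 0.06, "dy": 0, "dz": -0.036, "roll": 0}, {"fingers": 1, "dx": 0.06, "dy": 0, "dz": -0.06, "roll": 0}]'

```text
time: 18.02
tool_pos: [0.4815, -0.262, 0.2808]
tcp_rot: [-1.185, -2.903, -0.001]
wrist_force: [0.1, -0.3, -1.1]
width: 0.153
grip_force: 52.5
```

Run:
```python
from h import *
plan((.46,-.24,.33,45.6),(.50,.155,.33,90),(.525,.155,.33,90))
```

```text
now [ 0.4815 -0.262   0.2808] phi 45.59 tilt [-0.0048  0.0029] t 18.02
[np.float64(0.031), np.float64(0.001), np.float64(-0.049)] roll -0.0
[np.float64(0.279), np.float64(0.311), np.float64(-0.048)] roll -44.4
[np.float64(0.261), np.float64(0.328), np.float64(-0.048)] roll -44.4
```

step_arm --commands '[{"fingers": 1, "dx": 0.015, "dy": 0, "dz": -0.03, "roll": 0}, {"fingers": 1, "dx": 0.04, "dy": 0.02, "dz": -0.05, "roll": -4}, {"fingers": 1, "dx": 0.075, "dy": 0.06, "dz": -0.05, "roll": -11}, {"fingers": 1, "dx": 0.115, "dy": 0.105, "dz": -0.05, "roll": -18}, {"fingers": 1, "dx": 0.155, "dy": 0.155, "dz": -0.05, "roll": -25}, {"fingers": 1, "dx": 0.195, "dy": 0.205, "dz": -0.05, "roll": -32}, {"fingers": 1, "dx": 0.235, "dy": 0.255, "dz": -0.05, "roll": -39}, {"fingers": 1, "dx": 0.265, "dy": 0.295, "dz": -0.05, "roll": -44.4}]'

```text
time: 19.02
tool_pos: [0.5009, 0.1348, 0.3335]
tcp_rot: [-0.006, 3.141, 0.0]
wrist_force: [0.4, -0.4, -1.3]
width: 0.156
grip_force: 52.7
```

step_arm --commands '[{"fingers": 1, "dx": 0, "dy": 0, "dz": 0, "roll": 0}, {"fingers": 1, "dx": 0, "dy": 0, "dz": 0, "roll": 0}, {"fingers": 1, "dx": 0, "dy": 0, "dz": 0, "roll": 0}]'

```text
time: 19.4
tool_pos: [0.501, 0.1313, 0.3332]
tcp_rot: [0.004, 3.142, -0.001]
wrist_force: [0.0, -0.4, -1.4]
width: 0.156
grip_force: 52.5
```

Run:
```python
from h import *
plan((.522,.155,.33,90),(.522,.155,.26,90))
i,d,W=cloud("side");j,_,V=cloud("top");P=W.reshape(-1,3)
q=np.array(read_state()["tool_pos"])
a=cv2.resize(i[100:280,260:460],None,fx=3,fy=3);cv2.imwrite("pics/carry.png",a)
m=(abs(P[:,0]-q[0])<.06)&(abs(P[:,1]-q[1])<.06)&(P[:,2]>q[2]-.15)&(P[:,2]<q[2]-.02)
for z in np.arange(-.15,0,.015):
  Q=P[m&(P[:,2]>q[2]+z)&(P[:,2]<q[2]+z+.015)]-q
  if len(Q)>3:print(round(z,3),len(Q),np.percentile(Q[:,:2],[3,97],axis=0).round(3).tolist())
```

```text
now [0.501  0.1313 0.3332] phi 89.85 tilt [ 0.     -0.0005] t 19.4
[np.float64(-0.021), np.float64(0.024), np.float64(0.003)] roll -0.1
[np.float64(-0.021), np.float64(0.024), np.float64(0.073)] roll -0.1
-0.135 8 [[0.004, -0.025], [0.008, 0.029]]
-0.12 16 [[0.004, -0.035], [0.008, 0.032]]
-0.105 14 [[0.004, -0.03], [0.009, 0.028]]
-0.09 17 [[-0.016, -0.027], [0.008, 0.006]]
-0.075 24 [[-0.02, -0.009], [0.007, 0.005]]
-0.06 12 [[-0.02, -0.009], [-0.013, -0.001]]
-0.045 13 [[-0.02, -0.009], [0.003, -0.004]]
-0.03 17 [[-0.02, -0.009], [0.016, -0.005]]
```

View pics/carry.png

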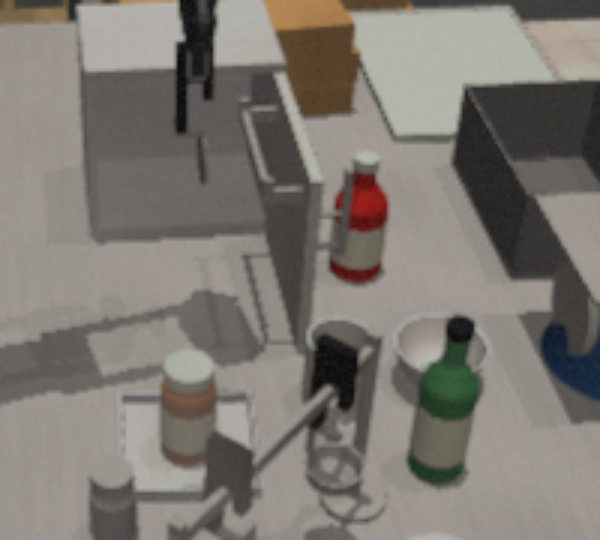

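The skimmer is held upright with its lip towards the door. The bar (crop 245–290, 110–185) is clear, the jar is upright in the tray, and the turner and ladle are still hanging.

step_arm --commands '[{"fingers": 1, "dx": -0.01, "dy": 0.012, "dz": 0, "roll": 0}, {"fingers": 1, "dx": -0.021, "dy": 0.024, "dz": 0.01, "roll": 0}, {"fingers": 1, "dx": -0.021, "dy": 0.024, "dz": 0.04, "roll": 0}, {"fingers": 1, "dx": -0.021, "dy": 0.024, "dz": 0.065, "roll": 0}, {"fingers": 1, "dx": -0.021, "dy": 0.024, "dz": 0.074, "roll": 0}, {"fingers": 1, "dx": -0.021, "dy": 0.024, "dz": 0.074, "roll": 0}, {"fingers": 1, "dx": -0.021, "dy": 0.024, "dz": 0.074, "roll": 0}]'

```text
time: 20.38
tool_pos: [0.5229, 0.1569, 0.2605]
tcp_rot: [0.001, 3.14, 0.001]
wrist_force: [0.6, 0.6, -0.5]
width: 0.155
grip_force: 52.6
```

Run:
```python
from h import *
plan((.576,.155,.259,90),(.576,.155,.225,90))
i,d,W=cloud("side");P=W.reshape(-1,3);q=np.array(read_state()["tool_pos"])
B=P[(P[:,2]>.2)&(P[:,2]<.222)&(P[:,1]>.08)&(P[:,1]<.24)&(P[:,0]>.555)&(P[:,0]<.595)];print('bar side',len(B),np.percentile(B,[5,50,95],axis=0).round(4).tolist())
m=(abs(P[:,1]-q[1])<.02)&(abs(P[:,0]-q[0])<.03)
for z0,z1 in((-.085,-.035),(-.03,-.012)):
  Q=P[m&(P[:,2]>q[2]+z0)&(P[:,2]<q[2]+z1)]-q;print(z0,len(Q),np.percentile(Q[:,0],[2,10,50,90,98]).round(4))
```

```text
now [0.5229 0.1569 0.2605] phi 89.97 tilt [0.0019 0.0005] t 20.38
[np.float64(-0.053), np.float64(-0.002), np.float64(0.002)] roll -0.0
[np.float64(-0.053), np.float64(-0.002), np.float64(0.036)] roll -0.0
bar side 73 [[0.5698, 0.1013, 0.2011], [0.5716, 0.1591, 0.2127], [0.5776, 0.2335, 0.2163]]
-0.085 62 [-0.0244 -0.024  -0.0172  0.0052  0.0073]
-0.03 32 [-0.024  -0.0238 -0.0152  0.0129  0.0133]
```

step_arm --commands '[{"fingers": 1, "dx": -0.015, "dy": -0.002, "dz": 0, "roll": 0}, {"fingers": 1, "dx": -0.035, "dy": -0.002, "dz": 0, "roll": 0}, {"fingers": 1, "dx": -0.05, "dy": -0.002, "dz": 0, "roll": 0}, {"fingers": 1, "dx": -0.0545, "dy": -0.002, "dz": 0, "roll": 0}, {"fingers": 1, "dx": -0.0545, "dy": -0.002, "dz": 0, "roll": 0}, {"fingers": 1, "dx": -0.0545, "dy": -0.002, "dz": 0, "roll": 0}]'

```text
time: 21.18
tool_pos: [0.5761, 0.1545, 0.2592]
tcp_rot: [-0.001, -3.141, 0.0]
wrist_force: [1.1, -0.7, -0.8]
width: 0.157
grip_force: 52.7
```

step_arm --commands '[{"fingers": 1, "dx": 0, "dy": 0, "dz": 0.01, "roll": 0}, {"fingers": 1, "dx": 0, "dy": 0, "dz": 0.016, "roll": 0}, {"fingers": 1, "dx": 0, "dy": 0, "dz": 0.022, "roll": 0}, {"fingers": 1, "dx": 0, "dy": 0, "dz": 0.022, "roll": 0}]'

```text
time: 21.68
tool_pos: [0.5759, 0.1544, 0.2363]
tcp_rot: [-0.001, -3.14, 0.001]
wrist_force: [0.6, -0.5, -1.9]
width: 0.155
grip_force: 52.7
```

Run:
```python
from h import *
plan((.577,.155,.2235,90))
print(np.round(read_state()["wrist_force"],1))
```

```text
now [0.5759 0.1544 0.2363] phi 89.97 tilt [-0.0017 -0.0004] t 21.68
[np.float64(-0.001), np.float64(0.001), np.float64(0.013)] roll -0.0
[ 0.6 -0.5 -1.9]
```

The lip is already below the bar's top with no contact force. Lowering the rest of the way.

step_arm --commands '[{"fingers": 1, "dx": -0.001, "dy": 0, "dz": 0.006, "roll": 0}, {"fingers": 1, "dx": -0.001, "dy": 0, "dz": 0.01, "roll": 0}, {"fingers": 1, "dx": -0.001, "dy": 0, "dz": 0.0125, "roll": 0}, {"fingers": 1, "dx": -0.001, "dy": 0, "dz": 0.0125, "roll": 0}, {"fingers": 1, "dx": -0.001, "dy": 0, "dz": 0.0125, "roll": 0}]'

```text
time: 22.3
tool_pos: [0.5777, 0.1546, 0.2249]
tcp_rot: [0.001, 3.141, 0.0]
wrist_force: [0.6, -0.5, -1.0]
width: 0.155
grip_force: 52.7
```

step_arm --commands '[{"fingers": 1, "dx": 0, "dy": 0, "dz": 0.001, "roll": 0}, {"fingers": 1, "dx": 0, "dy": 0, "dz": 0.002, "roll": 0}, {"fingers": 1, "dx": 0, "dy": 0, "dz": 0.002, "roll": 0}]'

```text
time: 22.68
tool_pos: [0.5777, 0.1546, 0.2235]
tcp_rot: [0.001, 3.141, 0.0]
wrist_force: [-0.7, 0.5, 1.8]
width: 0.155
grip_force: 53.2
```

Contact (+1.8 N, weight borne). Opening, then straight up.

step_arm --commands '[{"fingers": 0.4, "dx": 0, "dy": 0, "dz": 0, "roll": 0}, {"fingers": 0.0, "dx": 0, "dy": 0, "dz": 0, "roll": 0}, {"fingers": -0.3, "dx": 0, "dy": 0, "dz": 0, "roll": 0}, {"fingers": -0.3, "dx": 0, "dy": 0, "dz": 0, "roll": 0}, {"fingers": -0.3, "dx": 0, "dy": 0, "dz": -0.02, "roll": 0}, {"fingers": -0.3, "dx": 0, "dy": 0, "dz": -0.05, "roll": 0}, {"fingers": -0.3, "dx": 0, "dy": 0, "dz": -0.1, "roll": 0}, {"fingers": -0.3, "dx": 0, "dy": 0, "dz": -0.14, "roll": 0}]'

```text
time: 23.68
tool_pos: [0.578, 0.1546, 0.3667]
tcp_rot: [0.001, 3.138, 0.001]
wrist_force: [0.1, 0.2, 0.3]
width: 0.649
grip_force: 0.0
```

step_arm --commands '[{"fingers": -0.3, "dx": 0.03, "dy": 0, "dz": -0.02, "roll": 0}, {"fingers": -0.3, "dx": 0.08, "dy": 0, "dz": -0.03, "roll": 0}, {"fingers": -0.3, "dx": 0.11, "dy": 0, "dz": -0.03, "roll": 0}, {"fingers": -0.3, "dx": 0.11, "dy": 0, "dz": -0.03, "roll": 0}]'

```text
time: 24.18
tool_pos: [0.4664, 0.1548, 0.3956]
tcp_rot: [-0.0, 3.138, 0.002]
wrist_force: [0.6, 0.7, -0.6]
width: 0.652
grip_force: 0.0
```

Run:
```python
from h import *
i,d,W=cloud("side");j,_,V=cloud("top");P=W.reshape(-1,3);Q=V.reshape(-1,3)
print(read_state()["tool_pos"],read_state()["time"])
for A in(P,Q):
  m=(abs(A[:,0]-.577)<.035)&(abs(A[:,1]-.155)<.05)&(A[:,2]>.236)&(A[:,2]<.28);print(m.sum(),np.percentile(A[m],[2,50,98],axis=0).round(4).tolist() if m.any() else'')
  m=(A[:,0]>.6)&(A[:,0]<.65)&(A[:,1]>.02)&(A[:,1]<.27)&(A[:,2]>.243)&(A[:,2]<.25);print('door',cv2.fitLine(A[m][:,:2].astype(np.float32),cv2.DIST_HUBER,0,.001,.001).ravel() if m.sum()>9 else m.sum())
cv2.imwrite("pics/fin.png",cv2.resize(i[90:290,260:460],None,fx=3,fy=3))
```

```text
[0.4679409  0.15466828 0.3942401 ] 24.275
91 [[0.5534, 0.1426, 0.2368], [0.5727, 0.1484, 0.251], [0.5908, 0.1609, 0.2619]]
door [3.3553044e-04 9.9999994e-01 6.2144071e-01 1.4046054e-01]
91 [[0.558, 0.1477, 0.2471], [0.5774, 0.1527, 0.2589], [0.5964, 0.1603, 0.2634]]
door [0.00374109 0.999993   0.6256649  0.11792387]
```

View pics/fin.png

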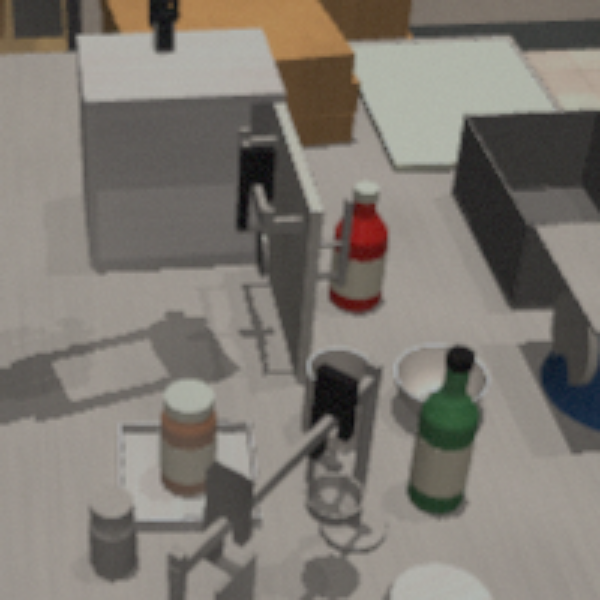

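The skimmer hangs on the door bar (255,185), the door is square, the jar is upright in the tray, and the turner and ladle still hang on the rail. Handing in.

```bash
python3 -c "
from h import *
print(finish_job())"
```

```text
the job is handed in; nothing more can be done
None
```

The job is done and handed in at about 24 s: the jar stands upright in the tray, the door is open square, the skimmer hangs on the door bar between the end stops, and in the last picture nothing else appears disturbed.

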